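Interlock a channel bundle on the bench scale and register it on the membrane keypad

ROBOT

A 6-joint arm with a two-finger parallel gripper is mounted at the origin on a cart in front of the work surface, level with it; the furniture and walls round the work are solid. World frame = base frame: x ahead of the robot, y to its left, z up, the work surface at z = 0. Lengths are in mm, angles in rad, forces in N, time in s.
With the tool pointing down it reaches from about 275 to 825 mm from the base axis. Payload 4.9 kg.
Tool frame: the origin (TCP) lies at the very end of the fingers, on their centre line; the grasp point (between the pads) lies 19 mm behind it; z points along the fingers, y is the line along which they close (so a half turn about z gives the same grasp; the last joint's range is limited). The gripper opens to 85 mm and grips with 20 to 120 N. Pads are 22 mm wide; open, the fingers measure 114 mm over their backs; the gripper's body (76 mm by 85 mm) begins 54 mm behind the grasp point. The pads swing forward as they close: fully open they stand 13 mm farther back than shut.
Start: joints at [1.118, 0.326, -0.193, 1.052, 0, 1.437], TCP at [172.38, 522.306, 231.281] pointing down, gripper open.
Joint ranges: [-2.65, 2.65], [-0.97, 1.79], [-1.3, 1.35], [-1.93, 2.1], [-1.47, 1.37], [-3.14, 3.14]. Speed limits (rad/s): [2.57, 2.57, 3.14, 3.14, 3.14, 3.14].

INTERFACE

Orientations are given as [roll, pitch, yaw] about the fixed x, y, z axes, in that order (R = Rz(yaw) Ry(pitch) Rx(roll)).
In Python, from bench import bot, solve_ik, imaging gives the robot as it stands. Calls block until the motion is done:
- bot.move_ptp(position, orientation): joint-space move of the TCP to a pose.
- bot.movel(position, rot=None, max_speed=150, threshold=None): straight line of the TCP; rot=None keeps the orientation; max_speed is the mean speed in mm/s. With threshold (N) it stops when the force on the tool has changed by that much, and returns True; else False.
- bot.move_j(angles): joint-space move.
- bot.grip(opening, effort=None): opening from 0.0 (shut) to 1.0 (fully open); effort is the grip in N (None keeps the last); returns when the fingers have stopped.
- bot.dwell(seconds).
- solve_ik(position, orientation): joint angles nearest the present ones, or None.
- bot.get_state(): the state.
- imaging.capture(name): name is "scene" or "top" or "wrist"; returns the picture (384x512x3 uint8, blue, green, red); there is no depth.
- imaging.camera_model(name): a dict with "K" (3x3 intrinsics, pixels), "position" and "rotation" of the camera in the world. Camera axes: x right, y up, looking along -z (the intrinsics and any distortion apply to the point x, -y, -z); pixel columns grow to the right and rows downward; lengths in mm; the calibration is good to about 2 mm. A picture is of the moment at which its call begins: read the wrist's pose just before it. camera_model takes no time and is no camera call; for the wrist camera it gives the pose at the moment of the call.
A pose or a line that the arm cannot do raises bot.IKError and nothing moves.
- bot.sign_off(): hands the job in; it is judged then, once.
The state is a dict: "t": time; "qpos": joint angles; "joint_velocities": joint speeds; "effort": joint torques, N m; "tcp_pos": TCP position; "orientation": TCP orientation; "contact_force": force on the tool from outside, world axes, zero at the start; "wrist_torque": the same for the moment, N m; "opening": opening from 0.0 (shut) to 1.0 (fully open); "gripper_force": force on a finger pad.
Only numpy, scipy, OpenCV 4.12 (cv2) and the standard library are available. Lean on these libraries where they do the work, as an engineer would, in place of code of your own. Each camera call takes 0.05 s, during which the arm holds its last target. There are 200 camera calls.

TASK

Set the tall channel, open side down as it stands, over the two low channels on the scale so that one of its flanges goes into the trough of each, fully down, with the ends about level, and let go. Then press the big rectangular membrane key of the terminal firmly until it gives, hold it down for half a second without ever bearing on the terminal with more than 30 N, and leave it. The terminal's post has been set to an unknown height, so feel for the key; do not press the small round key or disturb anything else.

Things in the scene. Friction and masses are not known exactly. Their poses are not given: they have to be found in the camera images.
- cover_channel: Loose tall U channel of bare aluminium, about 0.25 kg, 140 long (its x axis) x 45 wide (y) x 60 high (z), walls 4 thick, standing open side down on the left bench. Origin: centre of its underside (level with the free edges of its flanges), 60 below the outside of its web. Between the two benches a full-height wall corner juts out to x 0.61, y 0.10 m: draw back when crossing.
- scale: Fixed bench scale platform, 190 (x) x 150 (y) x 45 high, steel top. Origin: centre of its underside, on the bench. The low channels lie on it along its x axis, the pair centred on it; the tall channel's flanges come to rest on their webs, its origin then 48 above the scale's and its x along the scale's x (either way round).
- lower_left: Loose low U channel of bare aluminium lying open side up on the scale, 140 long (x) x 50 wide (y) x 28 high, walls 3, 0.45 kg. Origin: centre of its underside, 26 to the +y side of the scale's centre line; 2 gap between the two. The adjoining inner flanges of the pair go between the tall channel's flanges.
- lower_right: The same low channel, 26 to the -y side of the scale's centre line.
- terminal: Fixed terminal: dark foot plate 130 (x) x 110 (y) x 12, origin at the centre of its underside on the bench, front at -x. A post of unmeasured height carries a grey head 116 x 156 x 22, sloping 0.30 rad, front edge lower. Dark display on its upper half, two white keys on the lower, 3.6 proud, their tops centred at x -31.4 here and, by the post, 93 to 128 above the bench: big key at y +38, small key at y -46.
- big_key (a joint): Big rectangular membrane key, 34 along the slope x 44 across. It may be pressed straight in or vertically. 0 m when free; does not move below 5 N, counts as pressed above 0.001 m (about 9 N), at its stop at 0.0015 m (about 11 N). Springs back. More than 30 N on any part of the terminal spoils it.
- small_key (a joint): Small round membrane key, diameter 22, with the same spring: 0 when free, pressed above 0.001 m. Leave it alone.
- swab_jar: Bystander: round jar 56 x 56 x 70, origin at the centre of its underside.
- masking_tape: Bystander: roll of masking tape lying flat, 96 across x 25 high, origin at the centre of its underside.
- squeegee: Bystander: flat squeegee 66 x 95 x 5, origin at the centre of its underside, on the left bench.

How it is judged:
By the outcome, as a careful person would: the job done as asked, in the order asked, and still so for the second after the job is handed in, with the robot touching nothing.
It also fails if it takes over 64 s, if anything falls off the work surface, if the arm or the gripper's body presses on something with over 40 N, if the wrist force passes 120 N, or if a joint passes its speed limit or range.

## Working session

There is one attempt and no reset: what is moved stays moved. The work goes in short steps, each a Python script; the robot and the scene stay as the last script left them, time stands still between calls to the robot, and variables do not carry over. Pictures are saved under pics/ and viewed, at most 10 in all, crops included, and the job is handed in when it is done.

```bash
mkdir -p pics; ls; cat > h.py <<'E'
import numpy as np, cv2
from bench import bot, solve_ik, imaging
def ray(m,u,v):
    K=np.array(m["K"]);R=np.array(m["rotation"]);p=np.array(m["position"])
    d=m.get("distortion",m.get("dist"))
    x,y=cv2.undistortPoints(np.array([[[u,v]]],float),K,None if d is None else np.array(d,float))[0,0]
    return p,R@np.array([x,-y,-1.])
def on(m,u,v,z):
    p,d=ray(m,u,v); return p+d*(z-p[2])/d[2]
E
python3 - <<'E'
from h import *
for n in ("scene","top","wrist"):
    m=imaging.camera_model(n); print(n,{k:np.round(v,3).tolist() if not isinstance(v,str) else v for k,v in m.items()})
    cv2.imwrite(f"pics/{n}0.png",imaging.capture(n))
a=[cv2.imread(f"pics/{n}0.png") for n in("scene","top")]
for n,i in zip(("s","t"),a): cv2.imwrite(f"pics/{n}big.png",cv2.resize(i,(800,600),interpolation=cv2.INTER_CUBIC))
print(bot.get_state())
E
```

```text
pics
scene {'K': [[406.93, 0.0, 254.547], [0.0, 406.93, 195.604], [0.0, 0.0, 1.0]], 'position': [-370.871, -986.549, 915.392], 'rotation': [1.002, -0.019, -0.715]}
top {'K': [[474.056, 0.0, 266.953], [0.0, 474.056, 196.025], [0.0, 0.0, 1.0]], 'position': [83.675, -96.034, 1877.32], 'rotation': [0.212, -0.005, -1.443]}
wrist {'K': [[283.74, 0.0, 254.391], [0.0, 283.74, 189.311], [0.0, 0.0, 1.0]], 'position': [97.136, 546.691, 373.887], 'rotation': [-0.318, 0.003, 1.251]}
{'t': 0.15, 'qpos': array([ 1.11782412e+00,  3.26761997e-01, -1.93368392e-01,  1.05195202e+00,
        1.15641986e-05,  1.43657980e+00]), 'joint_velocities': array([ 1.23517740e-03, -2.83377707e-03,  3.11321829e-03, -1.44831269e-03,
       -8.18175136e-05, -4.73981597e-04]), 'effort': array([ 5.47908912e-04, -4.43702173e+01,  2.62665528e+01,  1.04648568e-02,
       -3.59108549e-05, -3.86165681e-06]), 'tcp_pos': array([172.16698833, 521.90739167, 230.68263249]), 'orientation': array([-3.14031968e+00, -1.83556135e-04,  2.82283685e+00]), 'contact_force': array([0.45867657, 0.19361625, 0.3063092 ]), 'wrist_torque': array([ 0.03084403,  0.02031769, -0.00451589]), 'gripper_force': 0.0, 'opening': 1.0052890974284483}
```

```bash
sed -i 's/R=np.array(m\["rotation"\])/R=Rot.from_euler("xyz",m["rotation"]).as_matrix()/; s/^import numpy.*/&\nfrom scipy.spatial.transform import Rotation as Rot/' h.py; head -8 h.py
```

```text
import numpy as np, cv2
from scipy.spatial.transform import Rotation as Rot
from bench import bot, solve_ik, imaging
def ray(m,u,v):
    K=np.array(m["K"]);R=Rot.from_euler("xyz",m["rotation"]).as_matrix();p=np.array(m["position"])
    d=m.get("distortion",m.get("dist"))
    x,y=cv2.undistortPoints(np.array([[[u,v]]],float),K,None if d is None else np.array(d,float))[0,0]
    return p,R@np.array([x,-y,-1.])
```

View pics/tbig.png

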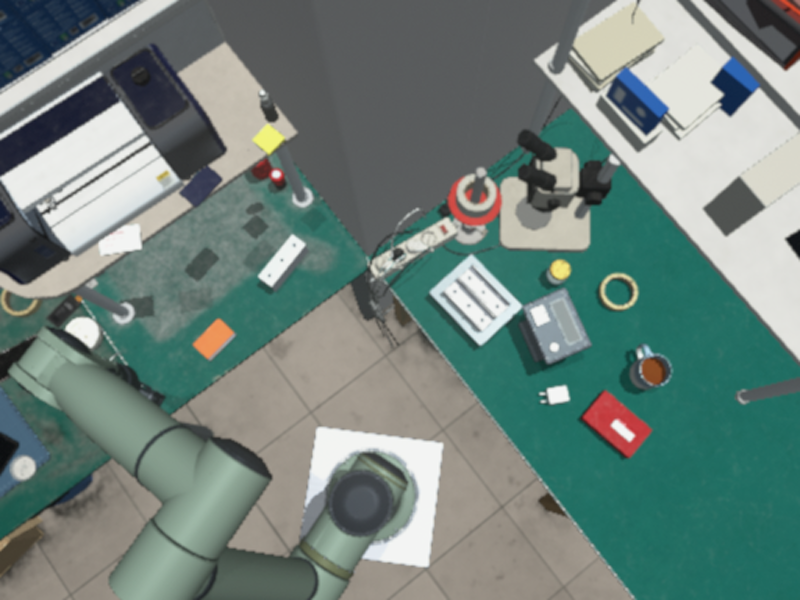

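View pics/wrist0.png

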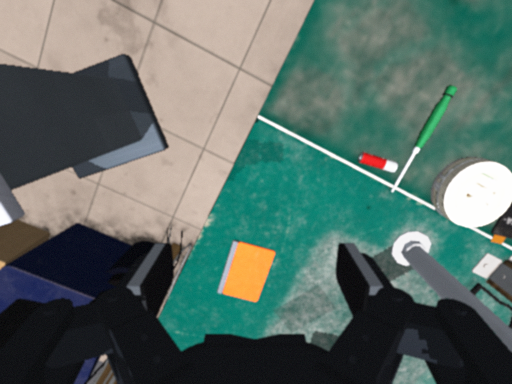

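View pics/sbig.png

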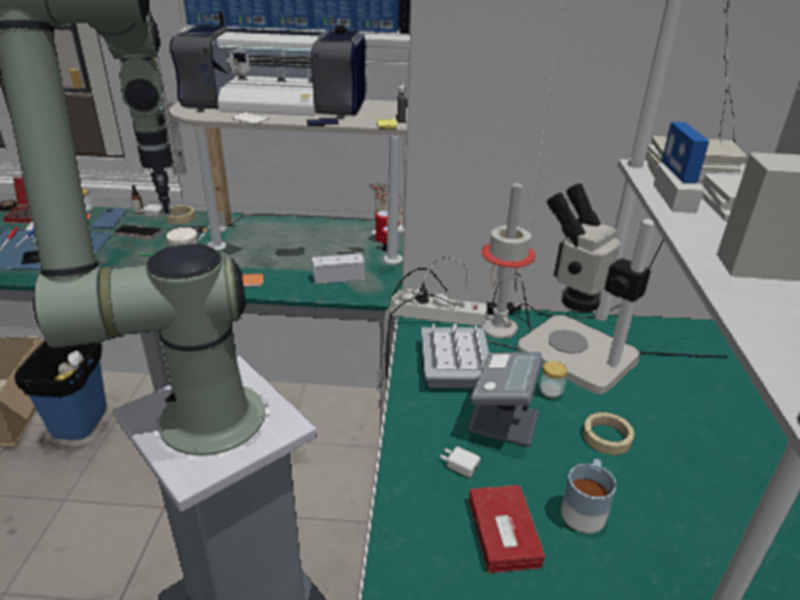

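The top view shows the cover at (283,262), the scale with both low channels at (476,300), the terminal at (556,328) and the jar at (558,271), all at 1.5625x scale. The wrist view shows only the orange squeegee, and the scene view confirms all of these.

```bash
python3 - <<'E'
from h import *
m=imaging.camera_model("top"); im=cv2.imread("pics/top0.png"); s=.64
hsv=cv2.cvtColor(im,cv2.COLOR_BGR2HSV)
def find(mask,box,z,name,minA=15):
    M=np.zeros_like(mask); x0,y0,x1,y1=[int(b*s) for b in box]; M[y0:y1,x0:x1]=mask[y0:y1,x0:x1]
    for c in cv2.findContours(M,cv2.RETR_EXTERNAL,cv2.CHAIN_APPROX_NONE)[0]:
        if cv2.contourArea(c)<minA: continue
        r=cv2.minAreaRect(c); b=cv2.boxPoints(r); P=np.array([on(m,*q,z) for q in b])[:,:2]
        e=P-np.roll(P,-1,0); L=np.linalg.norm(e,axis=1); k=L.argmax()
        print(name,"px",np.round(r[0],1),"c",P.mean(0).round(1),"L",L.round(1),"yaw",np.arctan2(e[k,1],e[k,0]).round(3)%3.1416)
w=((hsv[...,2]>185)&(hsv[...,1]<40)).astype(np.uint8)*255
find(w,(250,225,315,300),60,"cover")
ng=(~((hsv[...,0]>65)&(hsv[...,0]<95)&(hsv[...,1]>90))).astype(np.uint8)*255
find(w,(425,250,525,350),73,"low")
l=((hsv[...,2]>130)&(hsv[...,1]<60)).astype(np.uint8)*255
find(l,(425,250,522,350),45,"scale")
find(w,(522,285,595,370),110,"bigkey")
crop=lambda x0,y0,x1,y1:cv2.resize(im[int(y0*s):int(y1*s),int(x0*s):int(x1*s)],(400,400),interpolation=cv2.INTER_NEAREST)
cv2.imwrite("pics/crops.png",np.hstack([crop(230,210,330,310),crop(425,250,600,375+50)]))
si=cv2.imread("pics/scene0.png")
E
```

```text
cover px [180.  166.1] c [549.5 303.1] L [140.5  46.  140.   45.4] yaw 2.634
low px [304.2 191.3] c [ 508.2 -196.7] L [146.3 186.4 144.  184.1] yaw 0.867
scale px [304.2 191.3] c [ 514.7 -198.1] L [154.  195.  151.6 192.5] yaw 0.871
bigkey px [354.5 221.5] c [ 407.1 -396.2] L [18.9 19.1 18.9 19.1] yaw 0.088
bigkey px [345.3 201.3] c [ 480.3 -354.3] L [37.7 46.8 37.5 46.7] yaw 0.494
```

View pics/crops.png

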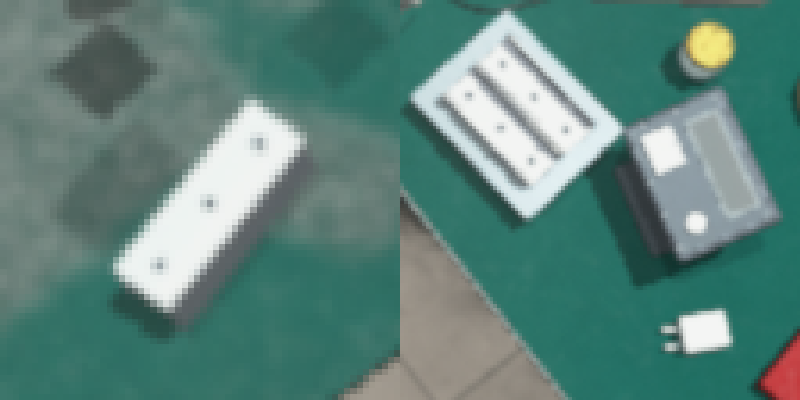

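The crop shows the cover's web, the two low channels on the scale and the white keys cleanly. The measured sizes fit the given ones: cover 140x46, scale 193x153, key spacing 84. Next I check the shelf and post clearance near the cover and triangulate the key height.

```bash
python3 - <<'E'
from h import *
T=imaging.camera_model("top");S=imaging.camera_model("scene")
def tri(a,b):
    p,d=ray(T,*a);q,e=ray(S,*b)
    d/=np.linalg.norm(d);e/=np.linalg.norm(e)
    s,t=np.linalg.lstsq(np.c_[d,-e],q-p,rcond=None)[0]
    return ((p+s*d+q+t*e)/2).round(1),np.linalg.norm(p+s*d-q-t*e).round(1)
k=.64
print("shelf corner",tri((297*k,132*k),(407*k,124*k)))
print("post base",on(T,303*k,200*k,0).round(), "shelf left",[on(T,170*k,200*k,h).round() for h in(300,400)])
si=cv2.imread("pics/scene0.png");h=cv2.cvtColor(si,cv2.COLOR_BGR2HSV)
w=((h[...,2]>185)&(h[...,1]<40)).astype(np.uint8)
M=np.zeros_like(w);M[222:255,300:350]=w[222:255,300:350]
n,_,st,c=cv2.connectedComponentsWithStats(M)
for i in range(1,n):
    if st[i,4]>8: print(c[i].round(1),st[i],"big",tri((345.3,201.3),c[i]),"small",tri((354.5,221.5),c[i]))
for q in [(549.5,303.1,33),(549.5,303.1,200),(549.5,303.1,160),(420,0,220),(380,-60,220),(514.7,-198.1,79),(514.7,-198.1,180),(480,-354,160)]:
    out=[]
    for y in np.array([-.507,-.507+np.pi] if q[1]>100 else [.871,.871-np.pi]):
        j=solve_ik(q,[np.pi,0,y]); out.append(None if j is None else np.round(j,2).tolist())
    print(q,out)
E
```

```text
shelf corner (array([736.5, 237.1, 421.9]), np.float64(0.4))
post base [735. 286.   0.] shelf left [array([592., 521., 300.]), array([560., 482., 400.])]
[301.9 229.2] [300 222   5  14  52] big (array([ 451.2, -332.7,  138.9]), np.float64(55.0)) small (array([ 381.5, -373.5,  192.6]), np.float64(26.3))
[319.  230.5] [313 227  13   8  80] big (array([ 475.5, -351.2,  125.6]), np.float64(2.8)) small (array([ 402.2, -391.5,  182.7]), np.float64(22.1))
[313.  246.5] [310 245   7   4  22] big (array([ 478. , -350.9,   61.9]), np.float64(32.2)) small (array([ 402.8, -392.3,  124.7]), np.float64(4.1))
(549.5, 303.1, 33) [[0.39, 0.65, -0.21, 0.71, 0.0, -2.25], [0.39, 0.65, -0.21, 0.71, 0.0, 0.89]]
(549.5, 303.1, 200) [[0.39, 0.49, -0.02, 1.06, 0.0, -2.25], [0.39, 0.49, -0.02, 1.06, 0.0, 0.89]]
(549.5, 303.1, 160) [[0.39, 0.52, -0.08, 0.97, 0.0, -2.25], [0.39, 0.52, -0.08, 0.97, 0.0, 0.89]]
(420, 0, 220) [[-0.18, 0.09, -0.52, 0.96, 0.0, 2.09], [-0.18, 0.09, -0.52, 0.96, 0.0, -1.05]]
(380, -60, 220) [[-0.35, 0.03, -0.6, 0.95, 0.0, 1.92], [-0.35, 0.03, -0.6, 0.95, 0.0, -1.22]]
(514.7, -198.1, 79) [[-0.5, 0.48, -0.39, 0.7, 0.0, 1.77], [-0.5, 0.48, -0.39, 0.7, 0.0, -1.37]]
(514.7, -198.1, 180) [[-0.5, 0.37, -0.27, 0.93, 0.0, 1.77], [-0.5, 0.37, -0.27, 0.93, 0.0, -1.37]]
(480, -354, 160) [[-0.76, 0.46, -0.17, 0.93, 0.0, 1.51], [-0.76, 0.46, -0.17, 0.93, 0.0, -1.63]]
```

```bash
python3 - <<'E'
from h import *
bot.move_ptp([545,300,190],[np.pi,0,2.634]); bot.dwell(.3)
m=imaging.camera_model("wrist"); im=imaging.capture("wrist")
cv2.imwrite("pics/w1.png",im); s=bot.get_state(); print(s["t"],s["tcp_pos"],m["position"],m["rotation"])
h=cv2.cvtColor(im,cv2.COLOR_BGR2HSV); w=((h[...,2]>185)&(h[...,1]<40)).astype(np.uint8)
for c in cv2.findContours(w,cv2.RETR_EXTERNAL,cv2.CHAIN_APPROX_NONE)[0]:
    if cv2.contourArea(c)<300: continue
    r=cv2.minAreaRect(c); P=np.array([on(m,*q,60) for q in cv2.boxPoints(r)])[:,:2]; e=P-np.roll(P,-1,0)
    L=np.linalg.norm(e,axis=1);k=L.argmax(); print(r[0],P.mean(0).round(1),L.round(1),np.arctan2(e[k,1],e[k,0])%np.pi)
E
```

```text
2.1 [544.67019746 300.55699924 190.13785923] [475.48359967 339.1195661  333.45097537] [-3.18582763e-01  7.26290650e-04  1.06351759e+00]
(316.90985107421875, 288.9918518066406) [694.7 299.1] [46.3 40.6 48.  41.5] 1.521546440940947
(83.72161865234375, 281.0297546386719) [556.2  72.1] [36.1 28.1 36.4 29. ] 2.2245031066910914
(260.0, 177.0) [550.3 303.8] [ 44.6 140.1  52.  140. ] 2.6669850141925697
```

View pics/w1.png

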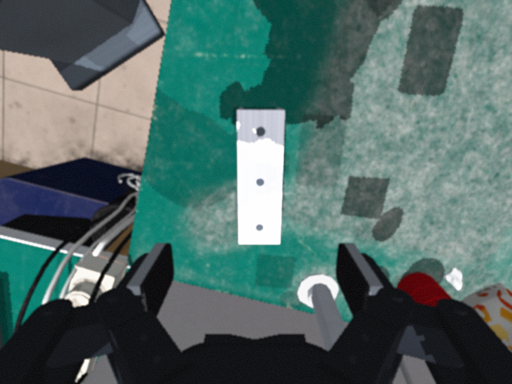

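The wrist view shows the cover squarely, with web holes at (260,131), (260,182) and (259.5,227). It agrees with the top view to within 1 mm. I grasp it now.

```bash
python3 - <<'E'
from h import *
m=imaging.camera_model("wrist")
H=[on(m,*q,60) for q in [(260.5,131),(260,182),(259.5,227.3)]]
d=H[0]-H[2]; yaw=np.arctan2(d[1],d[0])%np.pi
print([x.round(1) for x in H],yaw)
if abs(yaw-2.634)>.06: yaw=2.634
c=(np.array([549.5,303.1])+H[1][:2])/2; yaw=(yaw+2.634)/2
print(c,yaw)
bot.grip(1.0,40)
bot.movel([*c,110],rot=[np.pi,0,yaw])
hit=bot.movel([*c,31],max_speed=100,threshold=6)
s=bot.get_state();print(hit,s["t"],s["tcp_pos"],s["contact_force"])
if not hit:
    bot.grip(0,40); s=bot.get_state(); print(s["t"],s["opening"],s["gripper_force"],s["contact_force"],s["tcp_pos"],s["orientation"])
E
```

```text
[array([506.1, 328.4,  60. ]), array([550.3, 303.7,  60. ]), array([594. , 279.1,  60. ])] 2.6302488771932984
[549.88555542 303.38597374] 2.632124438596649
False 3.9417 [550.50203935 303.65547032  31.69536139] [ 0.3766682   0.46285994 -0.90868638]
4.4 0.5186207461248564 42.316161543130875 [0.18927937 0.41627946 3.99555553] [550.40609267 303.64406065  31.67778457] [3.14054561e+00 7.48740181e-04 2.63215853e+00]
```

The grasp is good, with the opening at about 44 mm. I lift, draw back, cross, and look at the scale from close by before placing.

```bash
python3 - <<'E'
from h import *
bot.movel([550.4,303.6,130]); 
s=bot.get_state();print(s["opening"],s["contact_force"])
bot.movel([400,235,190],max_speed=200)
bot.move_ptp([400,0,220],[np.pi,0,1.75])
bot.move_ptp([455,-268,225],[np.pi,0,.871]); bot.dwell(.3)
m=imaging.camera_model("wrist"); im=imaging.capture("wrist"); cv2.imwrite("pics/w2.png",im)
s=bot.get_state();print(s["t"],s["tcp_pos"],s["orientation"],s["opening"],s["contact_force"],s["wrist_torque"])
import json; json.dump({k:np.array(v).tolist() for k,v in m.items()},open("m2.json","w"))
E
```

```text
0.5239258601440661 [ 0.23311753 -0.53658589 -2.00277169]
8.5917 [ 455.22431226 -267.24590608  225.26361957] [ 3.14122626e+00 -7.92219750e-05  8.72471477e-01] 0.5219137727127614 [ 0.4316755  -0.66203007 -1.22728341] [-0.00617185  0.02882087 -0.02190354]
```

View pics/w2.png

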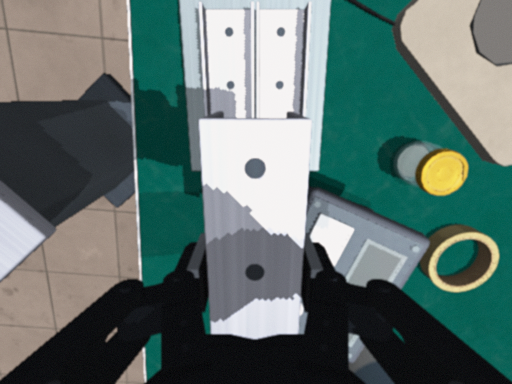

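The held cover's web has holes at (255,168) and (255,272). Beyond it, the low channels' web holes show at (229,32), (281,32), (229.5,85) and (280.5,85), with the far ends near row 8. The big key is at (331,241).

```bash
python3 - <<'E'
from h import *
import json
m=json.load(open("m2.json"));im=cv2.imread("pics/w2.png");g=cv2.cvtColor(im,cv2.COLOR_BGR2GRAY)
def cen(u,v,r):
    p=g[v-r:v+r+1,u-r:u+r+1].astype(float); w=np.clip(np.median(p)-25-p,0,None); yy,xx=np.mgrid[-r:r+1,-r:r+1]
    return u+(w*xx).sum()/w.sum(), v+(w*yy).sum()/w.sum()
c0=np.array([514.7,-198.1]);ya=.871;X=np.array([np.cos(ya),np.sin(ya)]);Y=np.array([-X[1],X[0]])
loc=lambda P:np.round([(P[:2]-c0)@X,(P[:2]-c0)@Y],1)
L={}
for q in [(229,32),(281,32),(230,85),(281,85)]:
    c=cen(*q,6);P=on(m,*c,48);L[q]=P;print("low hole",np.round(c,1),P.round(1),loc(P))
for col in(215,228,270,282):
    r=g[0:25,col].astype(int);k=np.abs(np.diff(r)).argmax();print("end row",col,k+.5,r[:16].tolist(),loc(on(m,col,k+.5,48)))
for row in (40,60,80):
    r=g[row,170:340].astype(int);d=np.abs(np.diff(r));ks=np.where(d>25)[0];print(row,(ks+170).tolist())
for u in (183,190,325,330): print("scale edge?",u,loc(on(m,u,60,45)))
for q in[(255,168),(255,272)]:
    c=cen(*q,15); P=on(m,*c,254);print("cover hole",np.round(c,1),P.round(1))
h=cv2.cvtColor(im,cv2.COLOR_BGR2HSV);w=((h[...,2]>200)&(h[...,1]<40)).astype(np.uint8);w[:,:300]=0
for c in cv2.findContours(w,cv2.RETR_EXTERNAL,cv2.CHAIN_APPROX_NONE)[0]:
    if cv2.contourArea(c)>100:
        r=cv2.minAreaRect(c);print("key",r,[ (z,on(m,*r[0],z).round(1)[:2].tolist()) for z in(100,115,125)])
E
```

```text
low hole [228.6  31.4] [ 527.8 -142.6   48. ] [50.9 25.7]
low hole [280.5  31.4] [ 567.7 -176.1   48. ] [ 51.  -26.4]
low hole [229.8  84.9] [ 495.2 -181.1   48. ] [ 0.4 25.9]
low hole [279.2  84.5] [ 535.5 -214.5   48. ] [  0.9 -26.5]
end row 215 9.5 [207, 206, 207, 206, 208, 205, 208, 204, 198, 216, 239, 245, 244, 244, 244, 244] [70.1 38.6]
end row 228 9.5 [211, 210, 210, 209, 209, 210, 208, 208, 200, 216, 238, 245, 244, 244, 244, 244] [70.1 25.8]
end row 270 9.5 [213, 212, 212, 211, 212, 209, 211, 208, 202, 218, 239, 245, 244, 244, 244, 244] [ 70.2 -15.5]
end row 282 9.5 [211, 212, 209, 213, 211, 211, 210, 208, 207, 223, 240, 245, 245, 244, 244, 244] [ 70.2 -27.3]
40 [180, 181, 182, 197, 199, 200, 202, 203, 204, 205, 206, 207, 244, 250, 253, 254, 255, 256, 296, 301, 302, 303, 305, 306, 326, 327, 328]
60 [182, 183, 184, 198, 200, 201, 204, 205, 206, 207, 208, 244, 250, 253, 254, 255, 256, 294, 300, 301, 304, 305, 325, 326, 327]
80 [183, 184, 185, 199, 201, 202, 205, 206, 207, 208, 209, 243, 244, 250, 251, 253, 254, 255, 256, 293, 299, 300, 303, 304, 323, 324, 325]
scale edge? 183 [24.9 74.3]
scale edge? 190 [24.9 67. ]
scale edge? 325 [ 25.1 -73.9]
scale edge? 330 [ 25.1 -79.1]
cover hole [254.7 167.9] [ 489.8 -227.9  254. ]
cover hole [254.4 271.8] [ 457.4 -266.3  254. ]
key ((328.5000305175781, 239.00003051757812), (36.671512603759766, 41.59086608886719), 26.56505012512207) [(100, [475.5, -366.8]), (115, [477.3, -357.9]), (125, [478.5, -351.9])]
key ((479.22491455078125, 70.44239807128906), (183.88876342773438, 83.95716857910156), 52.43141174316406) [(100, [672.5, -316.8]), (115, [663.3, -310.6]), (125, [657.2, -306.5])]
key ((314.4999694824219, 123.49998474121094), (28.999996185302734, 246.99996948242188), 0.0) [(100, [535.0, -260.7]), (115, [533.5, -257.6]), (125, [532.5, -255.6])]
```

```bash
python3 - <<'E'
from h import *
xy=[513.6,-198.5]; r=[np.pi,0,.872]
bot.movel([*xy,180],rot=r); bot.movel([*xy,100],max_speed=100); bot.dwell(.2)
hit=bot.movel([*xy,76],max_speed=20,threshold=6)
s=bot.get_state();print(hit,s["t"],s["tcp_pos"],s["contact_force"],s["orientation"])
if hit and s["tcp_pos"][2]<84:
    bot.grip(.75,20); bot.dwell(.2); s=bot.get_state();print(s["opening"],s["contact_force"],s["tcp_pos"])
    bot.movel([*xy,170]); bot.movel([470,-250,225]); bot.dwell(.2)
    cv2.imwrite("pics/w3.png",imaging.capture("wrist")); cv2.imwrite("pics/s3.png",imaging.capture("scene")); print(bot.get_state()["t"])
    a=cv2.imread("pics/w3.png");b=cv2.resize(cv2.imread("pics/s3.png")[190:290,250:370],(288,240))
    im=np.zeros((384,800,3),np.uint8);im[:,:512]=a;im[:240,512:]=b;cv2.imwrite("pics/v3.png",im)
E
```

```text
True 11.5 [ 513.46120762 -198.40513455   79.66273335] [-0.07530842  0.72682733  3.92136887] [-3.14113580e+00  5.68372452e-05  8.72029399e-01]
0.7475411640900552 [-1.51127865  0.68234372 -0.22570815] [ 512.35175324 -197.79867722   78.54161565]
13.8167
```

View pics/v3.png

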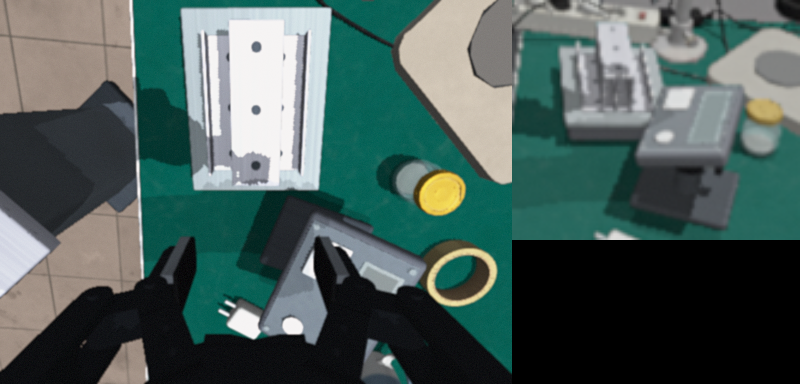

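The cover touched down at TCP z 79.7, where fully seated predicts 79.7. The picture shows it straddling the inner flanges, holes at (256,46), (256,109) and (256,165), with the ends looking level. I verify that numerically, then hover over the key (left white key, near (325,262)).

```bash
cat >> h.py <<'E'
yt=-1.049; XT=np.array([np.cos(yt),np.sin(yt),0]);YT=np.array([-XT[1],XT[0],0]);Z=np.array([0,0,1.])
NT=-np.sin(.3)*XT+np.cos(.3)*Z
def tool(sgn):
    z=-NT;y=sgn*YT;x=np.cross(y,z); return Rot.from_matrix(np.c_[x,y,z]).as_euler("xyz")
E
python3 - <<'E'
from h import *
m=imaging.camera_model("wrist")
c0=np.array([515.2,-197.8]);X=np.array([np.cos(.871),np.sin(.871)]);Y=np.array([-X[1],X[0]])
for q in[(256.5,46.5),(256,109.5),(256,165.5)]:
    P=on(m,*q,108);d=P[:2]-c0;print("cover",(d@X).round(1),(d@Y).round(1))
key=np.array([477.5,-351.5,125])
best=None
for sg in(1,-1):
    r=tool(sg);js=[solve_ik(key+[0,0,h],r) for h in(100,0,-30)];print(sg,r,[None if j is None else np.round(j,2) for j in js])
    if all(j is not None for j in js) and (best is None or abs(js[0][5]-1.77)<best[0]): best=(abs(js[0][5]-1.77),r)
r=best[1]
bot.grip(0,20); bot.move_ptp(key+[0,0,95],r); bot.dwell(.3)
m=imaging.camera_model("wrist");im=imaging.capture("wrist");cv2.imwrite("pics/w4.png",im);s=bot.get_state();print(s["t"],s["tcp_pos"],s["contact_force"])
h=cv2.cvtColor(im,cv2.COLOR_BGR2HSV);w=((h[...,2]>195)&(h[...,1]<40)).astype(np.uint8)
for c in cv2.findContours(w,cv2.RETR_EXTERNAL,cv2.CHAIN_APPROX_NONE)[0]:
    if 300<cv2.contourArea(c)<6000:
        q=cv2.minAreaRect(c);print("key",np.round(q[0],1),np.round(q[1],1),round(q[2],2),[(z,on(m,*q[0],z).round(1)[:2].tolist()) for z in(115,125)])
E
```

```text
cover 50.6 -1.2
cover 0.4 -0.9
cover -50.2 -1.0
1 [-3.14159265  0.3         2.09259265] [array([-0.71,  0.22, -0.41,  0.66, -0.1 ,  0.33]), array([-0.71,  0.33, -0.55,  0.41, -0.1 ,  0.33]), array([-0.71,  0.37, -0.58,  0.34, -0.1 ,  0.33])]
-1 [ 3.14159265 -0.3        -1.049     ] [array([-0.71,  0.22, -0.41,  0.66, -0.1 , -2.81]), array([-0.71,  0.33, -0.55,  0.41, -0.1 , -2.81]), array([-0.71,  0.37, -0.58,  0.34, -0.1 , -2.81])]
15.9917 [ 477.58976488 -351.41764316  219.98260757] [-0.3781284  -0.56292112 -0.39566626]
key [209.3 213.9] [127.1  39. ] 0.6 [(115, [472.5, -432.6]), (125, [470.1, -424.2])]
key [151.8 159.3] [26.9 23.3] 45.0 [(115, [402.4, -400.5]), (125, [403.2, -393.5])]
key [253. 160.] [40. 52.] 90.0 [(115, [479.9, -356.9]), (125, [477.1, -351.9])]
key [78.5 97.9] [53.9 36.7] 83.66 [(115, [336.7, -376.2]), (125, [340.5, -370.4])]
key [499.5  72. ] [56. 23.] 90.0 [(115, [599.4, -203.7]), (125, [591.2, -205.8])]
```

View pics/w4.png

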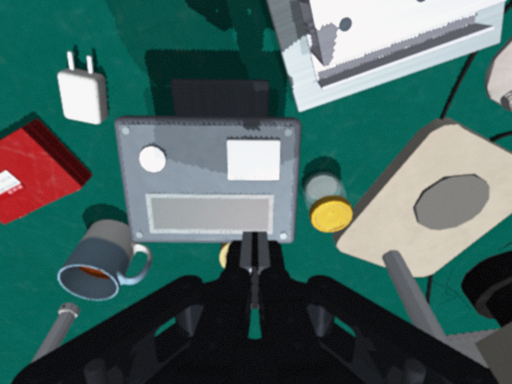

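The cover is seated within about 1 mm. The picture shows the big key at (253,160) and the small one at (152,159), square to the tool, and triangulation agrees at (477.3, -351.8, about 124). Now I feel for the key and press it.

```bash
python3 - <<'E'
from h import *
xy=[477.3,-351.7]
bot.movel([*xy,138],max_speed=80); bot.dwell(.3); f0=bot.get_state()["contact_force"]
hit=bot.movel([*xy,88],max_speed=8,threshold=3)
s=bot.get_state();print(hit,s["t"],s["tcp_pos"],s["contact_force"]-f0)
z0=s["tcp_pos"][2]
if hit and 90<z0<131:
    hit=bot.movel([*xy,z0-6],max_speed=4,threshold=11)
    for i in range(8):
        s=bot.get_state();print(hit,round(s["t"],2),s["tcp_pos"].round(2),(s["contact_force"]-f0).round(2))
        bot.dwell(.1)
E
```

```text
True 19.7167 [ 477.37253907 -351.78000688  126.78172118] [1.06210521 2.50564606 4.06647986]
True 20.39 [ 477.5  -352.08  125.78] [-0.86  3.98  8.34]
True 20.49 [ 477.52 -352.04  125.89] [-1.09  4.83  7.42]
True 20.59 [ 477.5  -352.02  125.9 ] [-0.96  2.34  6.84]
True 20.69 [ 477.56 -352.07  125.95] [-0.71  4.29  6.99]
True 20.79 [ 477.5  -352.03  125.9 ] [-0.89  2.62  7.63]
True 20.89 [ 477.5  -352.05  125.92] [-1.51  3.98  7.25]
True 20.99 [ 477.5  -352.02  125.9 ] [-0.76  2.69  6.72]
True 21.09 [ 477.52 -352.05  125.9 ] [-0.84  4.54  7.73]
```

The force settled at about 8 N, just short of giving. I step in gently to about 15 N and hold.

```bash
python3 - <<'E'
from h import *
N=NT
def F():
    fs=[]
    for _ in range(4): fs.append(bot.get_state()["contact_force"]); bot.dwell(.02)
    return np.mean(fs,0)+np.array([.4,.5,.4])
z=125.8
while z>121:
    z-=.3; bot.movel([477.4,-351.9,z],max_speed=5); f=F(); s=bot.get_state()
    print(round(s["t"],2),round(z,2),s["tcp_pos"][2].round(2),f.round(1),(f@N).round(1))
    if f@N>14.5: break
for i in range(8):
    bot.dwell(.1); s=bot.get_state();print(round(s["t"],2),s["tcp_pos"][2].round(2),s["contact_force"].round(1))
bot.movel([477.4,-351.9,150],max_speed=40); bot.movel([477.4,-351.9,225],max_speed=120); bot.dwell(.3)
s=bot.get_state();print(s["t"],s["contact_force"])
cv2.imwrite("pics/t5.png",imaging.capture("top"))
im=cv2.imread("pics/t5.png");cv2.imwrite("pics/t5c.png",cv2.resize(im[140:280,250:420],(680,560),interpolation=cv2.INTER_CUBIC))
E
```

```text
21.51 125.5 126.11 [-1.5  2.9  8.2] 8.8
21.82 125.2 125.9 [-2.2  3.2  8. ] 8.8
22.14 124.9 125.71 [-2.3  2.8  9.1] 9.7
22.46 124.6 125.54 [-1.9  2.9  9.6] 10.2
22.77 124.3 125.51 [-3.2  3.8 12.3] 13.2
23.09 124.0 125.48 [-4.2  5.  14.4] 15.7
23.19 125.49 [-5.8  4.9 13.1]
23.29 125.47 [-4.   4.4 13.9]
23.39 125.49 [-4.   4.3 13.5]
23.49 125.49 [-4.8  4.6 14.6]
23.59 125.52 [-3.6  4.5 13.4]
23.69 125.47 [-3.8  3.5 13.1]
23.79 125.46 [-4.5  4.8 14.6]
23.89 125.49 [-4.2  4.7 14.2]
25.7667 [0.22962448 0.05607297 0.99907027]
```

The key bottomed out at z 125.5, with the force stiffening to about 15 N, was held for over 0.8 s and released. The tool is clear of everything, so I hand in.

```bash
python3 -c "
from h import *
print(bot.sign_off())"
```

```text
the job is handed in; nothing more can be done
None
```

The job is handed in: the tall channel is fully down over the two low channels, about 1 mm off centre with its ends level. The big key was then pressed to its stop, held at about 15 N for over 0.8 s and released, all in about 26 s; I took no camera check after the key press.

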